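Wind back the dark box plate until its brake lets go, then take out the lens

TASK

Turn the hand crank on the dark box anticlockwise to wind the steel plate back off the well, until the drag of its hidden brake suddenly drops away; turn a touch further to be sure, then stop: do not wind on into the end catch, and do not push the plate itself. Then lift the lens ring out of the well and lay it flat on the lens tissue pack, wholly on the pack, without disturbing the things around.

Things in the scene. Friction and masses are not known exactly. Their poses are not given: they have to be found in the camera images.
- dark_box: Dark box, screwed to the worktop, 130 (its x) x 275 (its y) x 64 mm; origin at the centre of its underside. Its -y half is a grey well under a sliding plate: inside 114 mm in x, y from -130 to -58 mm, floor 16 mm above the worktop, rim 44 mm at the sides, 34 mm at the end. Its +y half is a black housing, top 64 mm above the worktop, that swallows the plate and carries the crank.
- crank_axis (a point): Point on the crank's upright axis, 99 mm above the worktop (height of the knob's middle). The brake drags evenly: about 11 N at the knob while turning, of which 5 to 9 N still push back when it is held still. When it lets go this drops to about 1 N; only a third of a turn (2.1 rad) later the plate meets an end catch, which it must not touch.
- crank (a joint): Angle of the crank, rad, growing anticlockwise seen from above, which winds the plate into the housing by 7 mm a radian. As found it reads 0, with the knob on the box's -y side of the axis; the drag begins within 0.2 rad. The brake lets go at a reading between 9 and 16 rad, at a place that differs each time and cannot be seen, only felt. The crank stays where it is left.
- knob_center (a point): Middle of the crank's knob, an upright black plastic grip 19 mm in diameter and 34 mm high that spins freely on its pin, 42 mm from the crank axis; taken from above, nothing beside it stands higher than 82 mm above the worktop.
- shutter: The dark steel plate (shutter) that covers the well, 120 x 120 x 4 mm, its underside 36 mm above the worktop; origin under its centre; it slides towards the box's +y.
- ring_center (a point): Middle of the lens ring: black knurled metal ring with a lens, 32 mm across (30 mm over the grip), 10 mm high, lying flat on the floor of the well; 45 g. Take it by the rim, with the fingers closing along the box's x axis: there is at least 30 mm beside it that way.
- tissue_top (a point): Centre of the top face of the lens tissue pack, a flat pack 62 (its x) x 100 (its y) x 9 mm that lies fixed on the worktop to the right of the box.
- drop_bottle: Small dropper bottle, 34 mm across, 94 mm high, standing behind; leave alone.
- sample_box: Flat round sample box, 57 mm across, 12 mm high; leave alone.
- spirit_level: Small spirit level, 18 x 75 x 20 mm, lying to the left; leave alone.
- tweezers: Tweezers, 14 x 128 x 9 mm, lying near the front edge; leave alone.
Mind the look-alikes: they are no part of the job. What is shaped like the part that bears tissue_top but green or orange is not meant.

How it is judged:
By the outcome, as a careful person would: the job done as asked, in the order asked, and still so for the second after the job is handed in, with the robot touching nothing.
It also fails if it takes over 69 s, if anything falls off the work surface, if the arm or the gripper's body presses on something with over 40 N, if the wrist force passes 120 N, or if a joint passes its speed limit or range.

ROBOT

A 6-joint arm with a two-finger parallel gripper is mounted at the origin on a cart in front of the work surface, level with it; the furniture and walls round the work are solid. World frame = base frame: x ahead of the robot, y to its left, z up, the work surface at z = 0. Lengths are in mm, angles in rad, forces in N, time in s.
With the tool pointing down it reaches from about 350 to 875 mm from the base axis. Payload 4.2 kg.
Tool frame: the origin (TCP) lies midway between the tips of the shut fingers; the grasp point (between the pads) lies 19 mm behind it (arm.grip_point_offset is the distance from the TCP to the grasp point, in mm); y points along the fingers, z is the direction in which the jaws open and shut, and the axes are right-handed (so a half turn about y gives the same grasp; the last joint's range is limited). The gripper opens to 85 mm and grips with 20 to 120 N. Pads are 22 mm wide; open, the fingers measure 114 mm over their backs; the gripper's body (76 mm by 85 mm) begins 54 mm behind the grasp point. The pads swing forward as they close: fully open they stand 13 mm farther back than shut.
Start: joints at [1.398, 0.385, 0.008, 0, -1.194, -0.259], TCP at [261.533, 567.626, 200.612] pointing down, gripper open.
Joint ranges: [-3.14, 3.14], [-1.21, 2.06], [-1.07, 1.41], [-3.16, 2.05], [-2.99, -0.16], [-3.1, 3.1]. Speed limits (rad/s): [2.79, 2.79, 3.14, 3.14, 3.14, 3.14].

INTERFACE

Orientations are given as a unit quaternion [x, y, z, w].
In Python, from bench import arm, optics, job_done, spotter gives the robot as it stands.
- The arm moves only by the tool jog_arm, never from a script. Its arguments are lists of equal length, an entry for each row: "translation": the shift along the tool's x, y, z in units of 50 mm (1.0 is 50 mm), a list of three; "rot": the turn, a rotation vector about the tool's x, y, z in units of 8 degrees (1.0 is 8 degrees), a list of three; "gripper": the opening, from 0 (shut) to 1 (fully open). A call has 1 to 20 rows; each row is the pose to reach, as a shift and turn from the pose measured when the call began, along the tool's axes at that moment; what a row does not reach only later rows make up. A row lasts 1/10 s, in which the tool goes at most 50 mm and 8.59 degrees, less where a joint would pass 70% of its speed; a pose out of reach is approached as far as the arm can. A call with a gripper value outside its range is refused whole. The fingers move at their own pace and stop on an object; the grip force is fixed at half the most. Time passes only in rows, so rows that repeat a pose let the fingers close. It gives the time, the measured TCP pose, the force and the opening at its end, in the units of the state.
- arm.read_state(): the state, without advancing time (a new reading comes with each control period).
- optics.get_image(name): name is "scene" or "top"; returns a dict with "frame" (480x640x3 uint8, red, green, blue), "mtx" (3x3 intrinsics, pixels), "distortion" ([k1, k2, p1, p2, k3] as OpenCV has them; the pictures are not rectified), "xyz" and "attitude" of the camera in the world. Camera axes: x right, y down, z forward; pixel columns grow to the right and rows downward; lengths in mm; the calibration is good to about 2 mm. A picture is of the moment at which its call begins. There is no depth.
- job_done(): hands the job in, once; it reports no verdict.
Trained networks look in the newest picture that a camera, given by its name, has taken for a name from the list of things; names that differ only in an ending like _2 or _b are one class to them, and where a whole thing is asked for, a point or a joint stands for the part that bears it (a point fixed in the world has none). Each returns a list of dicts, best first, with "score" (0 to 1); they miss things now and then, are a little off and sometimes report something else, mostly with a low value. They report only what shows in the picture. A call takes as long as a camera call. They do not tell look-alikes from the thing itself.
- spotter.look_for(camera, thing): "centre" ([x, y, z] in mm, in the coordinates of the camera as it stood for that picture, good to about 4 mm: the middle of the surface that is visible of it).
The state is a dict: "clock": time; "joints": joint angles; "joint_vel": joint speeds; "joint_efforts": joint torques, N m; "position": TCP position; "ee_rot": TCP orientation; "contact_force": force on the tool from outside, world axes, zero at the start; "wrist_torque": the same for the moment, N m; "gripper_width": finger opening in mm.
Only numpy, scipy, OpenCV 4.12 (cv2) and the standard library are available. Lean on these libraries where they do the work, as an engineer would, in place of code of your own. Each camera call takes 0.05 s, during which the arm holds its last target. There are 200 camera calls.

## Working session

There is one attempt and no reset: what is moved stays moved. The work goes in short steps, Python scripts to look and compute and a tool call to move; the robot and the scene stay as the last step left them, time stands still between calls to the robot, and variables do not carry over. Pictures are saved under pics/ and viewed, about 8 in all and at most 12, crops included, and the job is handed in when it is done.

Besides the shell and the picture viewer there is one more tool, called after "Call:" as name(argument=value, ...) on one line, values as JSON. jog_arm: Moves the arm, as the interface text tells. Its arguments: {"type":"object","properties":{"translation":{"type":"array"},"rot":{"type":"array"},"gripper":{"type":"array"}},"required":["translation","rot","gripper"]}

```bash
mkdir -p pics; cat > h.py <<'E'
import numpy as np, cv2
from scipy.spatial.transform import Rotation as R
from bench import arm, optics, job_done, spotter
def cam(n):
    c=optics.get_image(n); return c
def w(c,p): # camera->world
    a=np.array(c["attitude"]); r=R.from_quat(a) if a.size==4 else R.from_matrix(a)
    return r.apply(p)+np.array(c["xyz"])
def ray(c,u,v,z):
    n=cv2.undistortPoints(np.array([[[u,v]]],float),np.array(c["mtx"]),np.array(c["distortion"]))[0,0]
    d=w(c,[n[0],n[1],1])-np.array(c["xyz"]); o=np.array(c["xyz"]); return o+d*(z-o[2])/d[2]
def px(c,P):
    a=np.array(c["attitude"]); r=R.from_quat(a) if a.size==4 else R.from_matrix(a)
    q=r.inv().apply(np.array(P)-np.array(c["xyz"]))
    return cv2.projectPoints(q.reshape(1,3),np.zeros(3),np.zeros(3),np.array(c["mtx"]),np.array(c["distortion"]))[0].ravel()
def save(c,f): cv2.imwrite("pics/"+f,c["frame"][:,:,::-1])
E
python3 - <<'E'
from h import *
print(arm.read_state())
for n in ("scene","top"):
    c=cam(n); save(c,n+"1.png"); print(n,c["xyz"],c["attitude"],c["mtx"])
    for t in ("dark_box","crank","knob_center","shutter","tissue_top","ring_center","drop_bottle","sample_box"):
        for d in spotter.look_for(n,t)[:4]: print(t,round(d["score"],2),w(c,d["centre"]).round(0))
E
```

```text
{'clock': 0.0, 'joints': array([ 1.39762048e+00,  3.85537618e-01,  6.63433844e-03, -5.09149355e-04,
       -1.19396843e+00, -2.58602503e-01]), 'joint_vel': array([-0.00165544, -0.0006006 , -0.00145264,  0.00038023, -0.00023663,
       -0.00035535]), 'joint_efforts': array([ 4.20751621e-05, -3.92288160e+01,  1.88397771e+01,  4.18619111e+00,
       -4.60400741e-03, -8.42359015e-06]), 'position': array([261.26478383, 567.06823339, 199.53489164]), 'ee_rot': array([-0.15140258, -0.68993737,  0.69141783,  0.15167423]), 'contact_force': array([ 0.90327332, -0.29428719,  0.31575383]), 'wrist_torque': array([0.00879307, 0.01128952, 0.00131891]), 'gripper_width': 85.09278725281972}
scene [-170.49099876 -517.05733623  635.73640382] [ 0.76738863 -0.40083017  0.23304777 -0.44287537] [[478.29443844   0.         324.98556284]
 [  0.         478.29443844 240.68769417]
 [  0.           0.           1.        ]]
dark_box 0.66 [535. 108.  48.]
crank 0.53 [557. 144.  79.]
crank 0.32 [ 730. -229.   12.]
knob_center 0.4 [ 729. -232.    8.]
tissue_top 0.89 [ 606. -257.    9.]
tissue_top 0.77 [ 551. -124.    8.]
tissue_top 0.61 [ 707. -373.    6.]
drop_bottle 0.64 [761. -51.  44.]
sample_box 0.89 [ 729. -230.    8.]
top [ 4.03758025e+02 -9.64186020e-01  1.56187037e+03] [ 0.70932195 -0.70187313  0.0397233  -0.05156097] [[570.68249319   0.         326.65445083]
 [  0.         570.68249319 238.21663772]
 [  0.           0.           1.        ]]
dark_box 0.7 [558. 133.  65.]
crank 0.71 [560. 131.  64.]
crank 0.59 [563. 165.  82.]
shutter 0.98 [566.  41.  41.]
tissue_top 0.83 [ 560. -122.    7.]
tissue_top 0.6 [ 715. -371.   11.]
tissue_top 0.56 [ 615. -257.    8.]
drop_bottle 0.74 [770. -45.  55.]
sample_box 0.74 [ 731. -227.   10.]
```

View pics/top1.png

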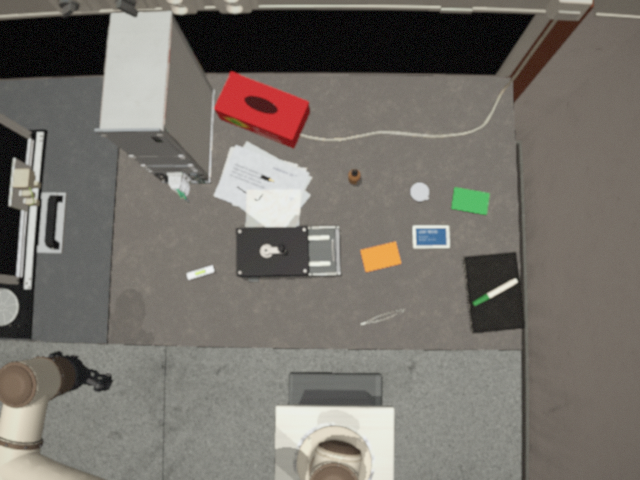

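View pics/scene1.png

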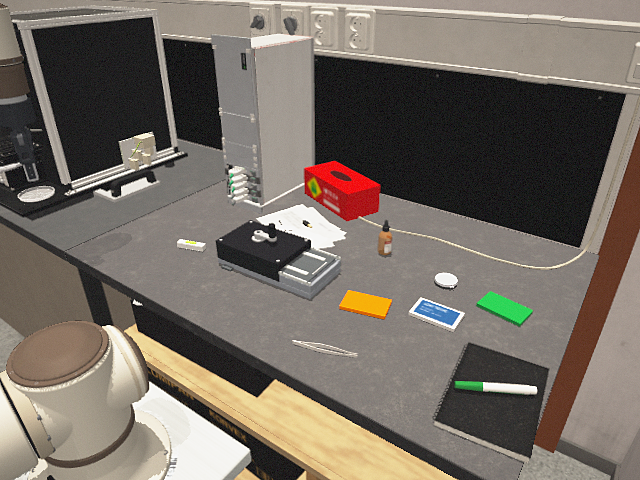

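The top view shows the box at about (288,251), the crank at (268,251), the knob near (280,251), the well on the right, and the white and blue tissue pack at (431,237). The orange and green packs are the decoys. I'll crop closer for accuracy.

```bash
python3 - <<'E'
from h import *
c=cam("top"); d=cam("scene")
a=cv2.resize(c["frame"][218:283,228:348],None,fx=6.6,fy=6.6,interpolation=cv2.INTER_CUBIC)[:, :792]
cv2.imwrite("pics/top2.png",a[:,:,::-1])
b=cv2.resize(d["frame"][210:300,210:345],None,fx=5.9,fy=5.9,interpolation=cv2.INTER_CUBIC)
cv2.imwrite("pics/scene2.png",b[:,:,::-1]); print(a.shape,b.shape)
E
```

```text
(429, 792, 3) (531, 796, 3)
```

View pics/top2.png

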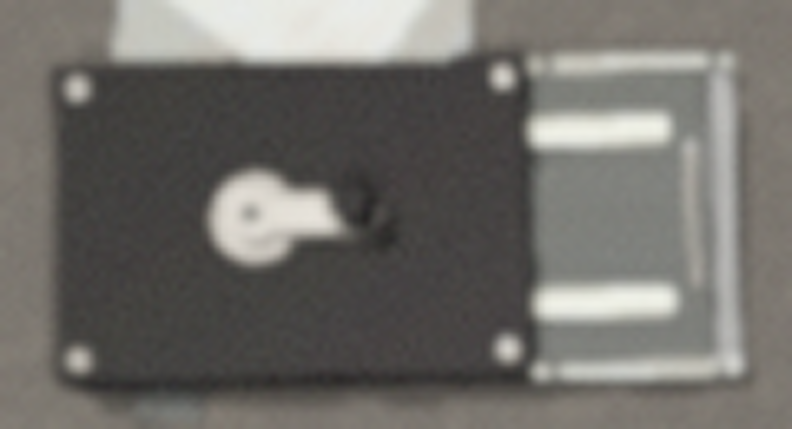

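View pics/scene2.png

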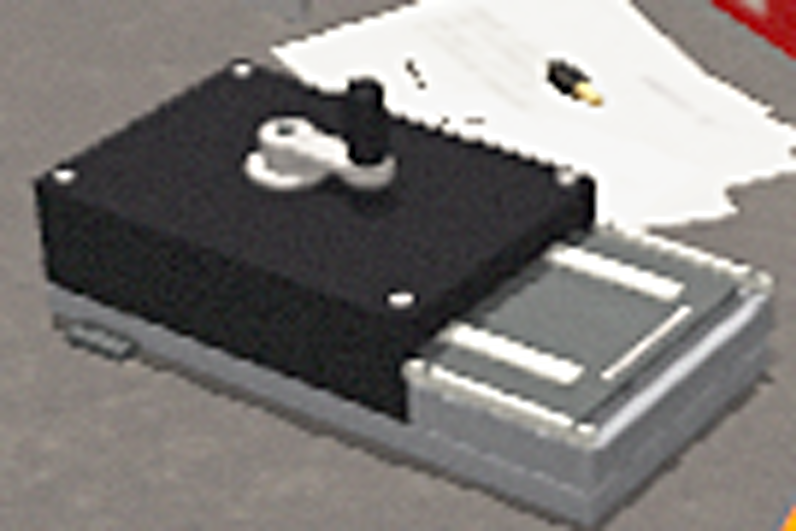

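```bash
python3 - <<'E'
from h import *
c=cam("top"); d=cam("scene")
T=lambda u,v,z: ray(c,228+(u+.5)/6.6-.5,218+(v+.5)/6.6-.5,z)
S=lambda u,v,z: ray(d,210+(u+.5)/5.9-.5,210+(v+.5)/5.9-.5,z)
np.set_printoptions(precision=1,suppress=True)
for t,s in (((78,88),(243,69)),((503,76),(567,177)),((508,348),(400,300)),((78,360),(64,176))): print(T(*t,65)[:2],S(*s,65)[:2])
print("end corners",[T(*p,34)[:2] for p in ((735,60),(740,365))],[S(*p,34)[:2] for p in ((768,285),(588,440))])
print("hub",T(252,212,92),S(285,128,92))
print("knobtop",T(352,197,116),S(366,84,116),"bot",S(368,162,82))
E
```

```text
[615.5 258. ] [617.2 260. ]
[621.9  86.2] [622.3  87.5]
[512.5  82.4] [511.1  83.2]
[505.6 254.7] [505.3 255.9]
end corners [array([634. ,  -7.1]), array([508.8, -10.2])] [array([641.7,   1.9]), array([513.3,  -2.9])]
hub [563.  182.8  92. ] [551.7 174.9  92. ]
knobtop [566.6 141.  116. ] [565.1 142.3 116. ] bot [562.8 141.7  82. ]
```

```bash
cat >> h.py <<'E'
YAW=np.deg2rad(2.0)
BX=np.array([np.cos(YAW),np.sin(YAW),0]); BY=np.array([-np.sin(YAW),np.cos(YAW),0])
AX=np.array([563.7,183.5])
def des(sgn):
    y=np.array([0,0,-1.]); z=sgn*BX; return R.from_matrix(np.c_[np.cross(y,z),y,z])
def delta(P,sgn,s=None):
    s=s or arm.read_state(); r=R.from_quat(s["ee_rot"])
    t=r.inv().apply(np.array(P)-s["position"])/50
    v=(r.inv()*des(sgn)).as_rotvec(degrees=True)/8
    return t.round(3),v.round(3)
E
python3 - <<'E'
from h import *
print(R.from_quat(arm.read_state()["ee_rot"]).as_matrix().round(3))
for s in (1,-1): print(s,delta([565.2,141.5,145],s))
E
```

```text
[[-0.908 -0.    -0.419]
 [ 0.419 -0.    -0.908]
 [ 0.    -1.     0.   ]]
1 (array([-9.083,  1.112,  5.199]), array([ -0.   , -14.592,   0.   ]))
-1 (array([-9.083,  1.112,  5.199]), array([-0.   ,  7.908, -0.   ]))
```

Call:
jog_arm(translation=[[-0.6,0,0.35],[-1.2,0,0.7],[-1.8,0,1.05],[-2.5,0,1.4],[-3.1,0,1.8],[-3.8,0,2.2],[-4.5,0,2.6],[-5.2,0.2,3.0],[-5.9,0.4,3.4],[-6.5,0.6,3.7],[-7.2,0.8,4.1],[-7.9,0.9,4.5],[-8.5,1.0,4.9],[-8.9,1.1,5.1],[-9.083,1.112,5.199],[-9.083,1.112,5.199],[-9.083,1.112,5.199],[-9.083,1.112,5.199]], rot=[[0,0.6,0],[0,1.2,0],[0,1.8,0],[0,2.4,0],[0,3.0,0],[0,3.6,0],[0,4.2,0],[0,4.8,0],[0,5.4,0],[0,6.0,0],[0,6.5,0],[0,7.0,0],[0,7.5,0],[0,7.8,0],[0,7.908,0],[0,7.908,0],[0,7.908,0],[0,7.908,0]], gripper=[1,1,1,1,1,1,1,1,1,1,1,1,1,1,1,1,1,1])

```text
clock: 2.9
position: [564.9, 142.6, 145.5]
ee_rot: [0.491, 0.509, -0.509, -0.491]
contact_force: [0.5, 0.4, -0.9]
gripper_width: 85.5
```

```bash
python3 - <<'E'
from h import *
s=arm.read_state(); print(s["position"],s["joints"],s["contact_force"])
print(delta([565.2,141.5,86],-1))
d=cam("scene")
b=cv2.resize(d["frame"][130:300,180:400],None,fx=3.5,fy=3.5,interpolation=cv2.INTER_CUBIC)
cv2.imwrite("pics/scene3.png",b[:,:,::-1])
E
```

```text
[564.8637709  142.57440102 145.4790258 ] [ 5.25044284e-01  3.57432732e-01 -1.79917496e-01 -1.10515202e-04
 -1.03266781e+00 -4.88228633e-01] [ 0.47145086  0.35802763 -0.91449271]
(array([-0.022,  1.19 , -0.005]), array([0.005, 0.013, 0.003]))
```

View pics/scene3.png

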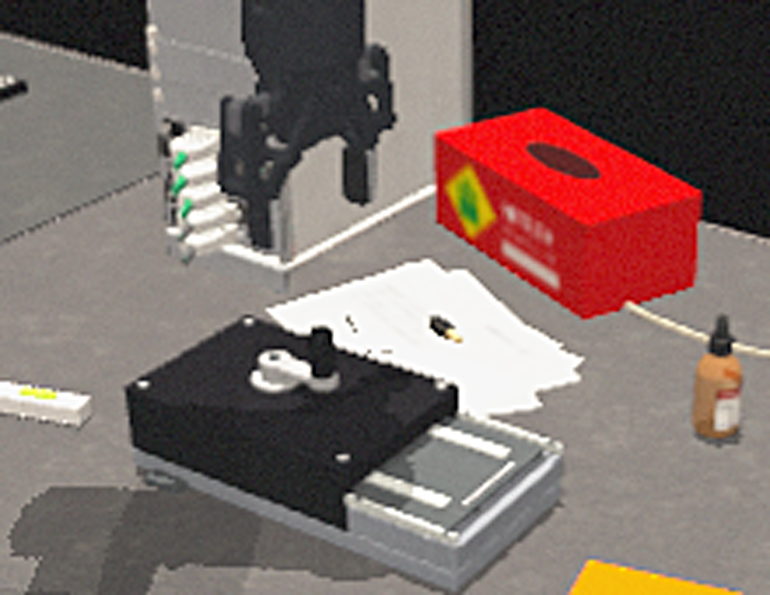

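The gripper stands over the knob (crop about (320,335)) with its fingers straddling it. Descend and close.

Call:
jog_arm(translation=[[-0.02,0.3,0],[-0.02,0.7,0],[-0.02,1.0,0],[-0.02,1.19,0],[-0.02,1.19,0],[-0.02,1.19,0],[-0.02,1.19,0],[-0.02,1.19,0],[-0.02,1.19,0],[-0.02,1.19,0],[-0.02,1.19,0],[-0.02,1.19,0],[-0.02,1.19,0],[-0.02,1.19,0]], rot=[[0,0,0],[0,0,0],[0,0,0],[0,0,0],[0,0,0],[0,0,0],[0,0,0],[0,0,0],[0,0,0],[0,0,0],[0,0,0],[0,0,0],[0,0,0],[0,0,0]], gripper=[1,1,1,1,1,0,0,0,0,0,0,0,0,0])

```text
clock: 4.35
position: [564.9, 141.6, 86.0]
ee_rot: [0.491, 0.509, -0.509, -0.491]
contact_force: [-0.1, 0.6, 0.5]
gripper_width: -0.0
```

```bash
python3 - <<'E'
from h import *
s=arm.read_state(); print(s["position"],s["contact_force"],s["gripper_width"])
d=cam("scene");c=cam("top")
b=cv2.resize(d["frame"][190:300,210:340],None,fx=4,fy=4,interpolation=cv2.INTER_CUBIC)
e=cv2.resize(c["frame"][210:292,225:295],None,fx=4,fy=4,interpolation=cv2.INTER_CUBIC)
f=np.zeros((440,800,3),np.uint8); f[:,:520]=b; f[:328,520:]=e
cv2.imwrite("pics/s4.png",f[:,:,::-1])
E
```

```text
[564.91496576 141.58932293  85.968163  ] [-0.05248251  0.57575023  0.46018254] -0.04824161194582925
```

View pics/s4.png

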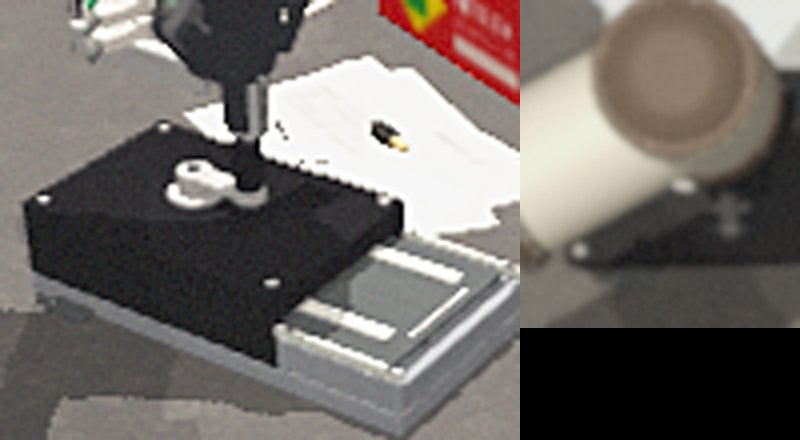

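```bash
python3 - <<'E'
from h import *
d=cam("scene")
f=lambda P: ((px(d,P)-[210,190]+.5)*4).round(0)
s=arm.read_state(); p=s["position"]
print("tip",f(p),"tip+40",f(p+[0,0,40]),"knob top/bot est",f([565,141.6,116]),f([565,141.6,82]))
for t in ("knob_center","crank"):
    print(t,[(round(x["score"],2),w(d,x["centre"]).round(0)) for x in spotter.look_for("scene",t)[:2]])
b=cv2.resize(d["frame"][205:240,250:300],None,fx=16,fy=16,interpolation=cv2.INTER_CUBIC)
b=cv2.convertScaleAbs(b,alpha=2.2,beta=20)
cv2.imwrite("pics/s5.png",b[:,:,::-1])
E
```

```text
tip [252. 183.] tip+40 [248. 122.] knob top/bot est [249. 138.] [252. 189.]
knob_center []
crank [(0.74, array([556., 146.,  77.])), (0.64, array([538., 108.,  44.]))]
```

View pics/s5.png

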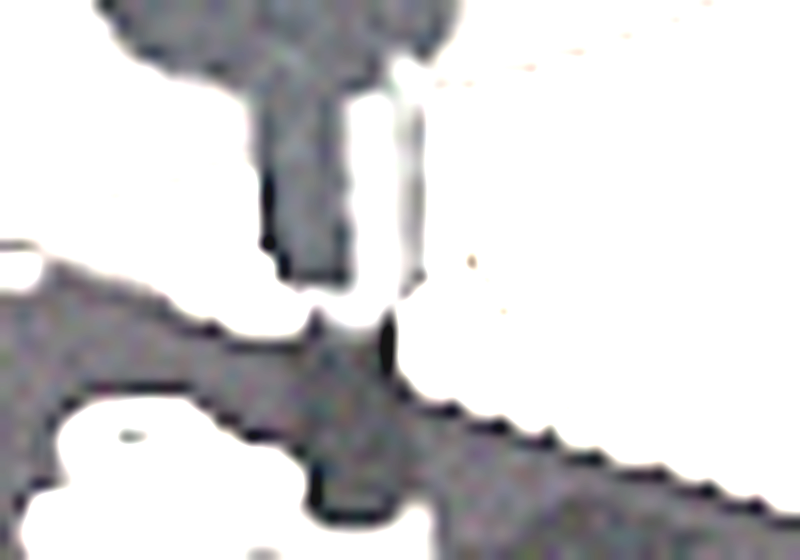

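```bash
python3 - <<'E'
from h import *
print(arm.grip_point_offset, [a for a in dir(arm) if a[0]!='_'])
c=cam("top")
for z in (150,200,250,300,350,400,450): print(z,(px(c,[565,141.6,z])).round(1),(px(c,[605,180,z])).round(1))
g=c["frame"][200:300,215:315]
print(px(c,[0,0,300]).round(1))
E
```

```text
18.700000000000003 ['IKError', 'grip_point_offset', 'read_state']
150 [279.4 246.5] [264.5 230.5]
200 [277.3 244.2] [261.9 227.6]
250 [275.1 241.6] [259.2 224.4]
300 [272.8 238.9] [256.2 221. ]
350 [270.2 235.9] [253.  217.4]
400 [267.5 232.7] [249.6 213.4]
450 [264.5 229.2] [245.8 209.1]
[333.4 498.8]
```

The image shows the shut fingertips ending just above the knob top, about 30 mm higher than the reported TCP, although x and y look right. I'll test this by opening, going 13 mm lower, which is still clear of the housing, and closing again.

Call:
jog_arm(translation=[[0,0,0],[0,0,0],[0,0,0],[0,0,0],[0,0,0],[0,0.08,0],[0,0.16,0],[0,0.26,0],[0,0.26,0],[0,0.26,0],[0,0.26,0],[0,0.26,0],[0,0.26,0],[0,0.26,0],[0,0.26,0]], rot=[[0,0,0],[0,0,0],[0,0,0],[0,0,0],[0,0,0],[0,0,0],[0,0,0],[0,0,0],[0,0,0],[0,0,0],[0,0,0],[0,0,0],[0,0,0],[0,0,0],[0,0,0]], gripper=[0.7,0.7,0.7,0.7,0.7,0.7,0.7,0.7,0,0,0,0,0,0,0])

```text
clock: 6.15
position: [565.1, 141.6, 73.2]
ee_rot: [0.491, 0.51, -0.509, -0.491]
contact_force: [0.4, -0.8, 1.5]
gripper_width: 15.7
```

Call:
jog_arm(translation=[[0,0,0],[0,0,0],[0,0,0],[0,0,0],[0,0.06,0],[0,0.12,0],[0,0.18,0],[0,0.24,0],[0,0.24,0]], rot=[[0,0,0],[0,0,0],[0,0,0],[0,0,0],[0,0,0],[0,0,0],[0,0,0],[0,0,0],[0,0,0]], gripper=[0.5,0.5,0.5,0.5,0.5,0.5,0.5,0.5,0.5])

```text
clock: 7.05
position: [564.7, 141.4, 60.5]
ee_rot: [-0.491, -0.509, 0.509, 0.491]
contact_force: [-0.2, -0.1, -0.4]
gripper_width: 42.9
```

```bash
python3 - <<'E'
from h import *
d=cam("scene")
b=cv2.resize(d["frame"][195:250,240:305],None,fx=10,fy=10,interpolation=cv2.INTER_CUBIC)
b=cv2.convertScaleAbs(b,alpha=1.5,beta=20)
cv2.imwrite("pics/s6.png",b[:,:,::-1])
E
```

```text
(no output)
```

View pics/s6.png

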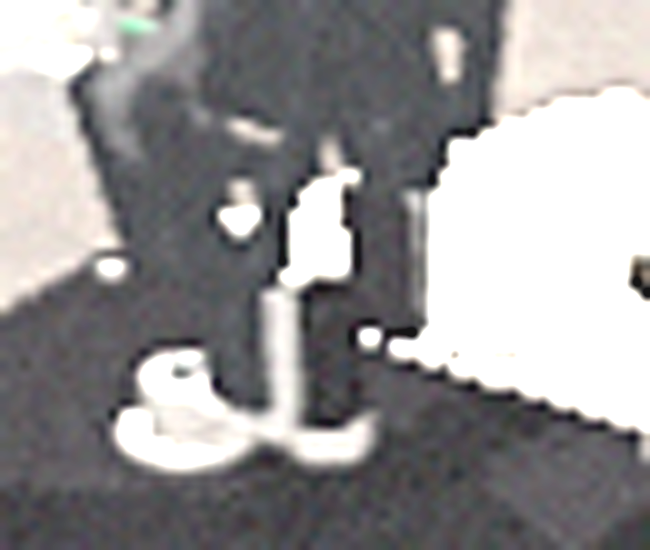

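The picture shows the fingers straddling the knob (near fingertip at about crop (280,425), knob at (335,350)). Lower a little and close.

Call:
jog_arm(translation=[[0,0.06,0],[0,0.12,0],[0,0.12,0],[0,0.12,0],[0,0.12,0],[0,0.12,0],[0,0.12,0]], rot=[[0,0,0],[0,0,0],[0,0,0],[0,0,0],[0,0,0],[0,0,0],[0,0,0]], gripper=[0.5,0,0,0,0,0,0])

```text
clock: 7.8
position: [564.7, 141.4, 54.5]
ee_rot: [-0.491, -0.509, 0.509, 0.491]
contact_force: [0.8, -0.4, -3.7]
gripper_width: 17.3
```

```bash
cat >> h.py <<'E'
def plan(da,n,tot,hold=2,lead=0.0,r=42.0):
    """rows: continue from measured angle, da per row"""
    s=arm.read_state(); q=R.from_quat(s["ee_rot"]); p=s["position"]
    v=p[:2]-AX; ph=np.arctan2(v[1],v[0]); 
    a=np.arctan2(np.sin(ph+np.pi/2-YAW),np.cos(ph+np.pi/2-YAW))
    print("r %.1f crank mod2pi %.3f F %s w %.1f z %.1f t %.2f"%(np.hypot(*v),a%(2*np.pi),s["contact_force"].round(1),s["gripper_width"],p[2],s["clock"]))
    th=np.array([-1,0])  # placeholder
    rows=[]
    for k in list(range(1,n+1))+[n]*hold:
        g=ph+da*k+lead; P=np.r_[AX+r*np.array([np.cos(g),np.sin(g)]),tot]
        rows.append((q.inv().apply(P-p)/50).round(2).tolist())
    print(rows)
E
sed -i '/placeholder/d' h.py
python3 - <<'E'
from h import *
s=arm.read_state(); print(s["position"],s["joints"].round(2))
plan(.1,4,s["position"][2])
E
```

```text
[564.69560439 141.38230603  54.50465074] [ 0.52  0.46 -0.29 -0.   -0.83 -0.49]
r 42.1 crank mod2pi 6.272 F [ 0.8 -0.4 -3.7] w 17.3 z 54.5 t 7.80
[[0.01, -0.0, -0.08], [0.02, -0.0, -0.17], [0.04, -0.0, -0.25], [0.06, -0.0, -0.33], [0.06, -0.0, -0.33], [0.06, -0.0, -0.33]]
```

Call:
jog_arm(translation=[[0.01,-0.02,-0.08],[0.02,-0.02,-0.17],[0.04,-0.02,-0.25],[0.06,-0.02,-0.33],[0.06,-0.02,-0.33]], rot=[[0,0,0],[0,0,0],[0,0,0],[0,0,0],[0,0,0]], gripper=[0,0,0,0,0])

```text
clock: 8.3
position: [577.2, 144.0, 54.4]
ee_rot: [-0.489, -0.506, 0.512, 0.493]
contact_force: [-9.2, 0.5, 0.8]
gripper_width: 17.1
```

```bash
python3 - <<'E'
from h import *
plan(.25,14,55.5,hold=2)
E
```

```text
r 41.7 crank mod2pi 0.295 F [-9.2  0.5  0.8] w 17.1 z 54.4 t 8.30
[[0.08, -0.02, -0.19], [0.21, -0.03, -0.36], [0.38, -0.03, -0.48], [0.57, -0.03, -0.57], [0.78, -0.03, -0.6], [0.98, -0.03, -0.58], [1.18, -0.03, -0.51], [1.35, -0.03, -0.39], [1.49, -0.03, -0.23], [1.59, -0.03, -0.04], [1.63, -0.02, 0.16], [1.63, -0.02, 0.37], [1.57, -0.02, 0.57], [1.47, -0.02, 0.75], [1.47, -0.02, 0.75], [1.47, -0.02, 0.75]]
```

Drag felt at about 9 N. Winding on.

Call:
jog_arm(translation=[[0.08,-0.02,-0.19],[0.21,-0.03,-0.36],[0.38,-0.03,-0.48],[0.57,-0.03,-0.57],[0.78,-0.03,-0.6],[0.98,-0.03,-0.58],[1.18,-0.03,-0.51],[1.35,-0.03,-0.39],[1.49,-0.03,-0.23],[1.59,-0.03,-0.04],[1.63,-0.02,0.16],[1.63,-0.02,0.37],[1.57,-0.02,0.57],[1.47,-0.02,0.75],[1.47,-0.02,0.75]], rot=[[0,0,0],[0,0,0],[0,0,0],[0,0,0],[0,0,0],[0,0,0],[0,0,0],[0,0,0],[0,0,0],[0,0,0],[0,0,0],[0,0,0],[0,0,0],[0,0,0],[0,0,0]], gripper=[0,0,0,0,0,0,0,0,0,0,0,0,0,0,0])

```text
clock: 9.8
position: [539.8, 218.9, 54.9]
ee_rot: [0.489, 0.509, -0.509, -0.492]
contact_force: [6.5, 6.0, -13.9]
gripper_width: 17.1
```

```bash
python3 - <<'E'
from h import *
plan(.25,18,55.5,hold=2); print(delta([0,0,0],-1)[1])
E
```

```text
r 42.7 crank mod2pi 3.700 F [  6.5   6.  -13.9] w 17.1 z 54.9 t 9.80
[[-0.14, -0.01, 0.15], [-0.31, -0.01, 0.28], [-0.51, -0.01, 0.36], [-0.71, -0.01, 0.39], [-0.92, -0.01, 0.36], [-1.12, -0.02, 0.29], [-1.29, -0.02, 0.17], [-1.43, -0.02, 0.01], [-1.52, -0.02, -0.18], [-1.56, -0.02, -0.38], [-1.55, -0.02, -0.59], [-1.49, -0.02, -0.79], [-1.39, -0.02, -0.97], [-1.24, -0.02, -1.12], [-1.06, -0.02, -1.22], [-0.85, -0.02, -1.28], [-0.65, -0.02, -1.29], [-0.44, -0.02, -1.24], [-0.44, -0.02, -1.24], [-0.44, -0.02, -1.24]]
[-0.021  0.006  0.022]
```

Call:
jog_arm(translation=[[-0.14,0.01,0.15],[-0.31,0.01,0.28],[-0.51,0.01,0.36],[-0.71,0.01,0.39],[-0.92,0.01,0.36],[-1.12,0.01,0.29],[-1.29,0.01,0.17],[-1.43,0.01,0.01],[-1.52,0.01,-0.18],[-1.56,0.01,-0.38],[-1.55,0.01,-0.59],[-1.49,0.01,-0.79],[-1.39,0.01,-0.97],[-1.24,0.01,-1.12],[-1.06,0.01,-1.22],[-0.85,0.01,-1.28],[-0.65,0.01,-1.29],[-0.44,0.01,-1.24],[-0.44,0.01,-1.24]], rot=[[0,0,0],[0,0,0],[0,0,0],[0,0,0],[0,0,0],[0,0,0],[0,0,0],[0,0,0],[0,0,0],[0,0,0],[0,0,0],[0,0,0],[0,0,0],[0,0,0],[0,0,0],[0,0,0],[0,0,0],[0,0,0],[0,0,0]], gripper=[0,0,0,0,0,0,0,0,0,0,0,0,0,0,0,0,0,0,0])

```text
clock: 11.7
position: [601.7, 196.4, 54.4]
ee_rot: [-0.49, -0.507, 0.511, 0.492]
contact_force: [-1.9, -7.8, 0.6]
gripper_width: 16.8
```

```bash
python3 - <<'E'
from h import *
s=arm.read_state(); print(delta([0,0,0],-1)[1])
plan(.2,4,s["position"][2],hold=0)
E
```

```text
[-0.047  0.01  -0.018]
r 40.1 crank mod2pi 1.863 F [-1.9 -7.8  0.6] w 16.8 z 54.4 t 11.70
[[0.17, -0.0, 0.03], [0.31, 0.0, 0.12], [0.42, 0.0, 0.24], [0.51, 0.0, 0.38]]
```

Call:
jog_arm(translation=[[0.17,0,0.03],[0.31,0,0.12],[0.42,0,0.24],[0.51,0,0.38]], rot=[[0,0,0],[0,0,0],[0,0,0],[0,0,0]], gripper=[0,0,0,0])

```text
clock: 12.1
position: [584.3, 218.7, 54.5]
ee_rot: [-0.491, -0.507, 0.511, 0.49]
contact_force: [7.9, -9.6, -6.7]
gripper_width: 16.8
```

```bash
python3 - <<'E'
from h import *
s=arm.read_state()
plan(.2,4,54.4,hold=0)
E
```

```text
r 40.7 crank mod2pi 2.577 F [ 7.9 -9.6 -6.7] w 16.8 z 54.5 t 12.10
[[0.1, 0.0, 0.14], [0.14, 0.0, 0.3], [0.15, 0.0, 0.47], [0.13, 0.0, 0.63]]
```

Call:
jog_arm(translation=[[0.1,0,0.14],[0.14,0,0.3],[0.15,0,0.47],[0.13,0,0.63]], rot=[[0,0,0],[0,0,0],[0,0,0],[0,0,0]], gripper=[0,0,0,0])

```text
clock: 12.5
position: [557.3, 224.9, 54.7]
ee_rot: [0.493, 0.51, -0.508, -0.489]
contact_force: [12.0, -1.9, -12.8]
gripper_width: 16.7
```

```bash
python3 - <<'E'
from h import *
s=arm.read_state()
plan(.2,4,54.4,hold=0)
E
```

```text
r 41.9 crank mod2pi 3.260 F [ 12.   -1.9 -12.8] w 16.7 z 54.7 t 12.50
[[-0.03, 0.01, 0.16], [-0.1, 0.01, 0.32], [-0.2, 0.0, 0.45], [-0.32, 0.0, 0.57]]
```

Call:
jog_arm(translation=[[-0.03,0.02,0.16],[-0.1,0.03,0.32],[-0.2,0.03,0.45],[-0.32,0.03,0.57]], rot=[[0,0,0],[0,0,0],[0,0,0],[0,0,0]], gripper=[0,0,0,0])

```text
clock: 12.9
position: [534.7, 214.6, 54.7]
ee_rot: [0.493, 0.516, -0.502, -0.488]
contact_force: [1.9, 16.5, -7.1]
gripper_width: 16.9
```

```bash
python3 - <<'E'
from h import *
s=arm.read_state()
plan(.2,4,54,hold=0)
E
```

```text
r 42.5 crank mod2pi 3.858 F [ 1.9 16.5 -7.1] w 16.9 z 54.7 t 12.90
[[-0.13, 0.01, 0.11], [-0.27, 0.01, 0.2], [-0.43, 0.0, 0.26], [-0.59, 0.0, 0.28]]
```

Call:
jog_arm(translation=[[-0.13,0.01,0.11],[-0.27,0.01,0.2],[-0.43,0.0,0.26],[-0.59,0.0,0.28]], rot=[[0,0,0],[0,0,0],[0,0,0],[0,0,0]], gripper=[0,0,0,0])

```text
clock: 13.3
position: [521.1, 188.4, 54.4]
ee_rot: [0.491, 0.518, -0.501, -0.489]
contact_force: [-8.7, 12.8, 0.6]
gripper_width: 16.9
```

```bash
sed -i 's/^    rows=\[\]/    print("drag %.1f"%-(s["contact_force"][:2]@[-np.sin(ph),np.cos(ph)])); rows=[]/' h.py; python3 - <<'E'
from h import *
plan(.2,4,54,hold=0); print(delta([0,0,0],-1)[1])
E
```

```text
r 42.9 crank mod2pi 4.563 F [-8.7 12.8  0.6] w 16.9 z 54.4 t 13.30
drag 11.7
[[-0.17, 0.01, -0.01], [-0.34, 0.0, -0.03], [-0.49, 0.0, -0.09], [-0.64, 0.0, -0.18]]
[0.133 0.025 0.098]
```

Call:
jog_arm(translation=[[-0.17,0.01,-0.01],[-0.34,0.0,-0.03],[-0.49,0.0,-0.09],[-0.64,0.0,-0.18]], rot=[[0.05,0,0.05],[0.1,0,0.08],[0.13,0,0.1],[0.13,0,0.1]], gripper=[0,0,0,0])

```text
clock: 13.7
position: [528.6, 157.6, 54.4]
ee_rot: [-0.489, -0.508, 0.511, 0.491]
contact_force: [-10.7, 6.6, 2.9]
gripper_width: 17.2
```

```bash
python3 - <<'E'
from h import *
plan(.2,4,54,hold=0); print(delta([0,0,0],-1)[1])
E
```

```text
r 43.6 crank mod2pi 5.313 F [-10.7   6.6   2.9] w 17.2 z 54.4 t 13.70
drag 11.7
[[-0.11, 0.01, -0.13], [-0.21, 0.01, -0.27], [-0.29, 0.01, -0.42], [-0.34, 0.0, -0.58]]
[-0.035  0.026 -0.   ]
```

11.60 rad, drag still 11.7 N.

Call:
jog_arm(translation=[[-0.11,0.0,-0.13],[-0.21,0.0,-0.27],[-0.29,0.0,-0.42],[-0.34,0.0,-0.58]], rot=[[0,0,0],[0,0,0],[0,0,0],[0,0,0]], gripper=[0,0,0,0])

```text
clock: 14.1
position: [557.2, 141.5, 54.6]
ee_rot: [-0.489, -0.508, 0.512, 0.492]
contact_force: [-0.1, 0.9, -5.2]
gripper_width: 17.2
```

```bash
python3 - <<'E'
from h import *
plan(.2,4,54.3,hold=0); print(delta([0,0,0],-1)[1])
E
```

```text
r 42.5 crank mod2pi 6.094 F [-0.1  0.9 -5.2] w 17.2 z 54.6 t 14.10
drag 0.3
[[-0.01, 0.0, -0.17], [0.01, 0.0, -0.34], [0.06, 0.0, -0.5], [0.14, 0.0, -0.64]]
[-0.052  0.028 -0.004]
```

Drag dropped from 11.7 N to 0.3 N between 11.60 and 12.38 rad. The catch is at 13.7 rad or later, so I'll go about 0.35 rad further to confirm.

Call:
jog_arm(translation=[[-0.01,0,-0.17],[0,0,-0.26],[0,0,-0.3]], rot=[[0,0,0],[0,0,0],[0,0,0]], gripper=[0,0,0])

```text
clock: 14.4
position: [573.4, 142.8, 54.5]
ee_rot: [-0.489, -0.508, 0.511, 0.492]
contact_force: [-1.0, 2.7, -2.9]
gripper_width: 17.0
```

```bash
python3 - <<'E'
from h import *
plan(.2,1,54.3,hold=0); print(delta([0,0,0],-1)[1])
E
```

```text
r 41.8 crank mod2pi 0.198 F [-1.   2.7 -2.9] w 17.0 z 54.5 t 14.40
drag 0.4
[[0.05, 0.0, -0.16]]
[-0.042  0.027  0.002]
```

Brake confirmed off at about 12.76 rad (drag 0.4 N). Release, rise and move aside for a look into the well.

Call:
jog_arm(translation=[[0,0,0],[0,0,0],[0,0,0],[0,0,0],[0,-0.4,0],[0,-1.0,0],[0,-1.6,0],[0.5,-2.0,0.2],[1.1,-2.2,0.5],[1.8,-2.2,0.8],[2.5,-2.2,1.1],[3.2,-2.2,1.4],[3.6,-2.2,1.6],[3.6,-2.2,1.6]], rot=[[0,0,0],[0,0,0],[0,0,0],[0,0,0],[0,0,0],[0,0,0],[0,0,0],[0,0,0],[0,0,0],[0,0,0],[0,0,0],[0,0,0],[0,0,0],[0,0,0]], gripper=[0.7,0.7,0.7,0.7,0.7,0.7,0.7,0.7,0.7,0.7,0.7,0.7,0.7,0.7])

```text
clock: 15.8
position: [485.9, 321.9, 165.3]
ee_rot: [-0.488, -0.509, 0.512, 0.491]
contact_force: [-0.1, 0.6, -1.8]
gripper_width: 59.7
```

```bash
python3 - <<'E'
from h import *
c=cam("top"); s=arm.read_state(); print(s["position"],s["contact_force"])
p=lambda n,k,t:[print(n,t,round(x["score"],2),w(k,x["centre"]).round(1)) for x in spotter.look_for(n,t)[:3]]
for t in ("ring_center","tissue_top","shutter"): p("top",c,t)
d=cam("scene")
for t in ("ring_center","tissue_top"): p("scene",d,t)
a=cv2.resize(c["frame"][222:282,288:348],None,fx=7,fy=7,interpolation=cv2.INTER_CUBIC)
b=cv2.resize(d["frame"][240:300,270:345],None,fx=5,fy=5,interpolation=cv2.INTER_CUBIC)
f=np.zeros((420,800,3),np.uint8); f[:,:420]=a; f[:300,425:]=b
cv2.imwrite("pics/w7.png",f[:,:,::-1])
E
```

```text
[486.45503312 320.57684386 165.25386288] [-0.33847102 -1.71156332  0.79507044]
top ring_center 0.64 [571.4  37.3  26.3]
top tissue_top 0.97 [ 715.8 -369.3   12.3]
top tissue_top 0.93 [ 557.4 -120.8    9.6]
top tissue_top 0.83 [ 615.4 -260.3    7.9]
scene tissue_top 0.9 [ 550.8 -124.2    7.2]
scene tissue_top 0.87 [ 705.4 -374.7    5.8]
scene tissue_top 0.66 [ 607.3 -261.    10.3]
```

View pics/w7.png

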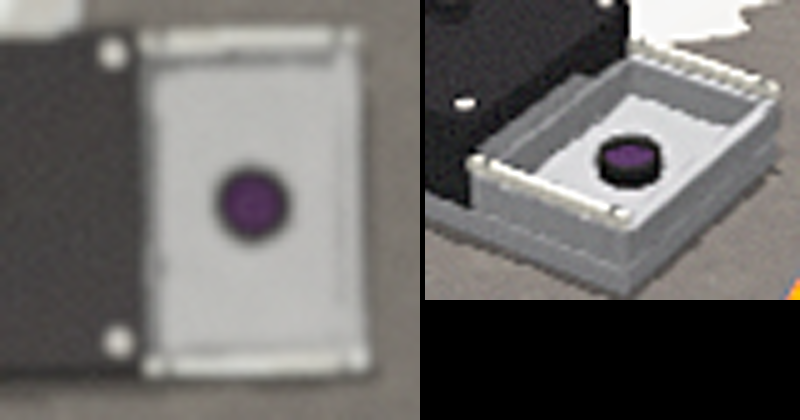

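The well is open, with the ring at top-crop (253,203) and scene-crop (629,155). Now the pixel positions of ring and pack, for the pick move.

```bash
python3 - <<'E'
from h import *
c=cam("top"); d=cam("scene")
np.set_printoptions(precision=1,suppress=True)
print("ring", ray(c,288+253.5/7-.5,222+203.5/7-.5,25), ray(d,270+204.5/5-.5,240+155.5/5-.5,25))
def quad(k,u,v,z=9):
    # outline of pack: bright white/blue region vs grey bench
    h=22 if k is c else 34
    g=cv2.resize(k["frame"][v-h:v+h,u-h:u+h],None,fx=8,fy=8,interpolation=cv2.INTER_CUBIC).astype(int)
    m=((g.max(2)>150)|((g[:,:,2]-g[:,:,0])>30)).astype(np.uint8)
    n,l,st,ce=cv2.connectedComponentsWithStats(m); i=1+st[1:,4].argmax()
    pts=np.argwhere(l==i)[:,::-1].astype(np.float32); r=cv2.minAreaRect(cv2.convexHull(pts))
    hull=cv2.convexHull(pts)
    q=cv2.approxPolyDP(hull,0.06*cv2.arcLength(hull,True),True)[:,0]
    W=np.array([ray(k,u-h+(x+.5)/8-.5,v-h+(y+.5)/8-.5,z)[:2] for x,y in q])
    print(W.tolist(),W.mean(0))
    rr=cv2.minAreaRect(np.array([ray(k,u-h+(x+.5)/8-.5,v-h+(y+.5)/8-.5,z)[:2] for x,y in hull[:,0]],np.float32)); print(rr)
quad(c,431,237); quad(d,436,313)
P=ray(c,288+253.5/7-.5,222+203.5/7-.5,25)
s=arm.read_state(); print(s["position"],delta([P[0],P[1],60],-1))
E
```

```text
ring [569.5  33.6  25. ] [568.7  34.8  25. ]
[[584.0973194849834, -312.1763694370012], [579.7377858579398, -211.12346057966826], [643.4342066794386, -208.1832252842371], [645.8649254648964, -309.7186429299864]] [ 613.3 -260.3]
((613.1417846679688, -259.97137451171875), (68.60016632080078, 106.71894836425781), 0.5845049023628235)
[[641.9909385306563, -310.56887249464603], [573.0587253395493, -311.9269553263972], [575.6637583415968, -211.02152659102768], [644.9816822973653, -210.10164408959741]] [ 608.9 -260.9]
((608.28173828125, -259.75494384765625), (76.44438171386719, 104.34039306640625), 1.0036972761154175)
[487.5 318.9 165. ] (array([-5.8,  2.1, -1.4]), array([-0.,  0.,  0.]))
```

Call:
jog_arm(translation=[[-0.4,0,-0.1],[-1.0,0,-0.25],[-1.7,0,-0.4],[-2.4,0,-0.6],[-3.1,0,-0.8],[-3.8,0,-1.0],[-4.5,0,-1.15],[-5.1,0,-1.3],[-5.6,0.3,-1.4],[-5.75,0.8,-1.44],[-5.75,1.3,-1.44],[-5.75,1.8,-1.44],[-5.75,2.1,-1.44],[-5.75,2.1,-1.44],[-5.75,2.1,-1.44]], rot=[[0,0,0],[0,0,0],[0,0,0],[0,0,0],[0,0,0],[0,0,0],[0,0,0],[0,0,0],[0,0,0],[0,0,0],[0,0,0],[0,0,0],[0,0,0],[0,0,0],[0,0,0]], gripper=[0.58,0.58,0.58,0.58,0.58,0.58,0.58,0.58,0.58,0.58,0.58,0.58,0.58,0.58,0.58])

```text
clock: 17.75
position: [570.0, 34.0, 59.9]
ee_rot: [-0.489, -0.508, 0.511, 0.492]
contact_force: [0.5, 0.1, 0.6]
gripper_width: 49.6
```

```bash
python3 - <<'E'
from h import *
s=arm.read_state(); print(s["position"],s["contact_force"],s["gripper_width"])
print(delta([569.2,34.2,20],-1))
d=cam("scene")
b=cv2.resize(d["frame"][190:310,240:360],None,fx=5,fy=5,interpolation=cv2.INTER_CUBIC)
cv2.imwrite("pics/r8.png",b[:,:,::-1])
f=lambda P: ((px(d,P)-[240,190]+.5)*5).round(0)
for z in (60,80,90,100,110): print(z,f([569.2-25,33.5,z]),f([569.2+25,35,z]))
E
```

```text
[570.01756494  33.9957941   59.90015812] [0.49027936 0.1434612  0.57124539] 49.552103999493006
(array([0.005, 0.798, 0.012]), array([-0.039,  0.018, -0.   ]))
60 [323. 366.] [386. 317.]
80 [323. 328.] [386. 280.]
90 [322. 308.] [385. 261.]
100 [322. 289.] [385. 242.]
110 [321. 269.] [385. 222.]
```

View pics/r8.png

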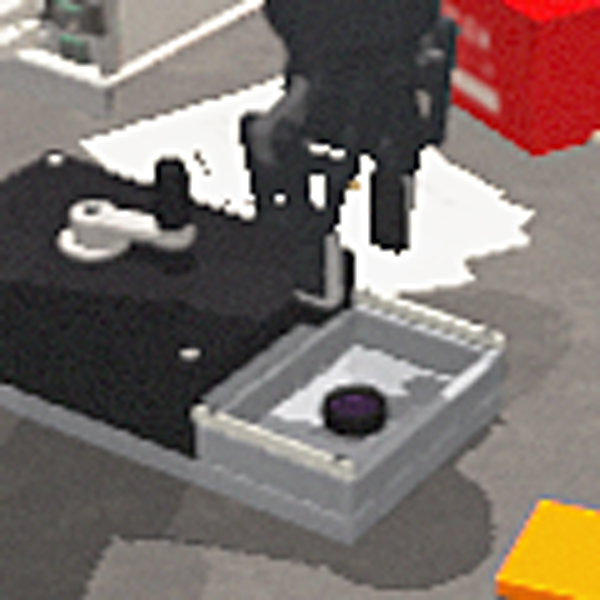

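The opened tips sit at about z 94 with reported 60, so the reported z is about 34 mm too low. The well, ring and fingers line up. I'll descend in stages and watch the force.

Call:
jog_arm(translation=[[0,0.4,0.01],[0,0.8,0.01],[0,1.1,0.01],[0,1.3,0.01],[0,1.3,0.01],[0,1.3,0.01]], rot=[[0,0,0],[0,0,0],[0,0,0],[0,0,0],[0,0,0],[0,0,0]], gripper=[0.58,0.58,0.58,0.58,0.58,0.58])

```text
clock: 18.4
position: [570.5, 34.5, -3.6]
ee_rot: [-0.49, -0.509, 0.51, 0.491]
contact_force: [0.2, 0.9, -0.1]
gripper_width: 49.8
```

Call:
jog_arm(translation=[[0,0.04,0.02],[0,0.08,0.02],[0,0.12,0.02],[0,0.16,0.02],[0,0.16,0.02]], rot=[[0,0,0],[0,0,0],[0,0,0],[0,0,0],[0,0,0]], gripper=[0.58,0.58,0.58,0.58,0.58])

```text
clock: 18.9
position: [569.3, 34.4, -11.9]
ee_rot: [-0.49, -0.509, 0.51, 0.491]
contact_force: [-0.6, -0.1, -0.1]
gripper_width: 49.6
```

Close here and see whether it takes the ring.

Call:
jog_arm(translation=[[0,0,0],[0,0,0],[0,0,0],[0,0,0],[0,0,0],[0,0,0]], rot=[[0,0,0],[0,0,0],[0,0,0],[0,0,0],[0,0,0],[0,0,0]], gripper=[0.3,0.3,0.3,0.3,0.3,0.3])

```text
clock: 19.5
position: [569.3, 34.3, -11.5]
ee_rot: [-0.49, -0.509, 0.51, 0.491]
contact_force: [-1.3, -0.4, 5.1]
gripper_width: 27.0
```

Call:
jog_arm(translation=[[0,-0.01,0],[0,-0.01,0],[0,-0.01,0],[0,-0.01,0]], rot=[[0,0,0],[0,0,0],[0,0,0],[0,0,0]], gripper=[0,0,0,0])

```text
clock: 19.9
position: [569.2, 34.3, -11.4]
ee_rot: [-0.49, -0.509, 0.51, 0.491]
contact_force: [-0.1, -0.7, -0.4]
gripper_width: 27.6
```

The ring is gripped (27.6; the knob likewise read about 2 mm small). Lift.

Call:
jog_arm(translation=[[0,-0.1,0],[0,-0.4,0],[0,-0.8,0],[0,-1.3,0],[0,-1.8,0],[0,-2.2,0],[0,-2.2,0]], rot=[[0,0,0],[0,0,0],[0,0,0],[0,0,0],[0,0,0],[0,0,0],[0,0,0]], gripper=[0,0,0,0,0,0,0])

```text
clock: 20.6
position: [571.8, 34.8, 102.2]
ee_rot: [0.491, 0.511, -0.508, -0.49]
contact_force: [0.3, 0.2, 0.2]
gripper_width: 27.2
```

```bash
python3 - <<'E'
from h import *
np.set_printoptions(precision=3,suppress=True)
s=arm.read_state(); print(s["position"],s["contact_force"],s["gripper_width"])
print(delta([612,-260,20],-1),delta([612,-260,98],-1))
d=cam("scene")
print([(round(x["score"],2),w(d,x["centre"]).round(0)) for x in spotter.look_for("scene","ring_center")[:2]])
b=cv2.resize(d["frame"][190:310,240:360],None,fx=5,fy=5,interpolation=cv2.INTER_CUBIC)
cv2.imwrite("pics/r9.png",b[:,:,::-1])
E
```

```text
[571.839  34.824 102.154] [0.335 0.248 0.211] 27.200368379384518
(array([-5.926,  1.635, -0.57 ]), array([0.028, 0.026, 0.013])) (array([-5.923,  0.075, -0.576]), array([0.028, 0.026, 0.013]))
[(0.58, array([574.,  25., 138.]))]
```

View pics/r9.png

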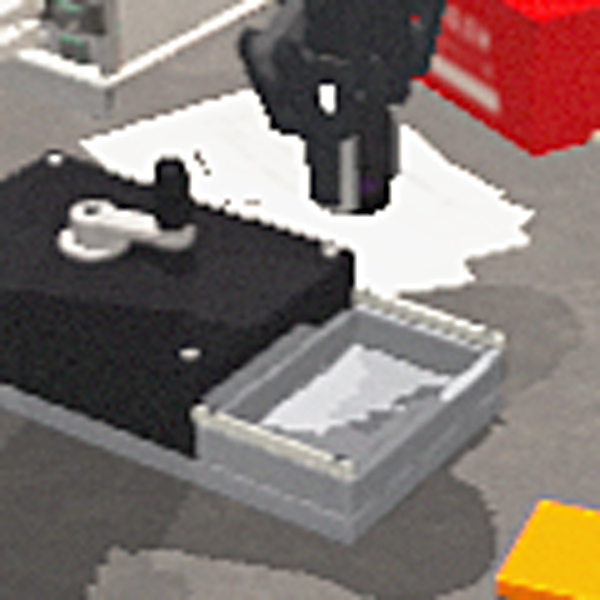

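The ring hangs level between the fingertips (crop (350,190)) and the well is empty. Carry it over the pack.

Call:
jog_arm(translation=[[-0.3,0,0],[-0.8,0,-0.1],[-1.4,0,-0.2],[-2.0,0,-0.3],[-2.7,0,-0.3],[-3.4,0,-0.4],[-4.1,0,-0.4],[-4.8,0,-0.5],[-5.3,0.1,-0.5],[-5.7,0.4,-0.57],[-5.92,0.9,-0.57],[-5.92,1.4,-0.57],[-5.92,1.8,-0.57],[-5.92,2.0,-0.57],[-5.92,2.0,-0.57],[-5.92,2.0,-0.57]], rot=[[0,0,0],[0,0,0],[0,0,0],[0.02,0.02,0.01],[0.02,0.02,0.01],[0.02,0.02,0.01],[0.02,0.02,0.01],[0.02,0.02,0.01],[0.02,0.02,0.01],[0.02,0.02,0.01],[0.02,0.02,0.01],[0.02,0.02,0.01],[0.02,0.02,0.01],[0.02,0.02,0.01],[0.02,0.02,0.01],[0.02,0.02,0.01]], gripper=[0,0,0,0,0,0,0,0,0,0,0,0,0,0,0,0])

```text
clock: 22.3
position: [608.8, -260.7, -1.5]
ee_rot: [-0.49, -0.507, 0.51, 0.492]
contact_force: [-0.2, -0.1, 0.4]
gripper_width: 27.2
```

```bash
python3 - <<'E'
from h import *
s=arm.read_state(); print(s["position"],s["contact_force"],s["gripper_width"])
print(delta([612,-260,-17.5],-1))
E
```

```text
[ 608.81643092 -260.67196877   -1.49276648] [-0.24642173 -0.07406507  0.40537597] 27.231935375121488
(array([ 0.011,  0.32 , -0.066]), array([-0.04 ,  0.001, -0.006]))
```

Call:
jog_arm(translation=[[0.01,0.08,-0.05],[0.01,0.16,-0.06],[0.01,0.22,-0.06],[0.01,0.27,-0.06],[0.01,0.31,-0.06],[0.01,0.31,-0.06],[0.01,0.31,-0.06]], rot=[[-0.04,0,0],[-0.04,0,0],[-0.04,0,0],[-0.04,0,0],[-0.04,0,0],[-0.04,0,0],[-0.04,0,0]], gripper=[0,0,0,0,0,0,0])

```text
clock: 23.0
position: [611.7, -260.1, -17.0]
ee_rot: [-0.491, -0.508, 0.509, 0.491]
contact_force: [0.4, -0.7, 1.2]
gripper_width: 27.2
```

Call:
jog_arm(translation=[[0,0.02,0],[0,0.04,0],[0,0.04,0]], rot=[[0,0,0],[0,0,0],[0,0,0]], gripper=[0,0,0])

```text
clock: 23.3
position: [611.9, -260.1, -18.5]
ee_rot: [-0.491, -0.509, 0.509, 0.491]
contact_force: [-1.1, -0.7, 2.0]
gripper_width: 26.7
```

Call:
jog_arm(translation=[[0,0.02,0],[0,0.02,0]], rot=[[0,0,0],[0,0,0]], gripper=[0,0])

```text
clock: 23.5
position: [612.0, -260.2, -18.5]
ee_rot: [-0.492, -0.509, 0.509, 0.491]
contact_force: [-1.8, 0.6, 5.1]
gripper_width: 27.0
```

Contact with the pack (Fz 5 N, no further travel). Release, opening moderately, then rise and retreat.

Call:
jog_arm(translation=[[0,-0.01,0],[0,-0.01,0],[0,-0.01,0],[0,-0.01,0],[0,-0.2,0],[0,-0.6,0],[0,-1.2,0],[0,-2.0,0],[0,-2.8,0],[0.6,-3.2,0.4],[1.2,-3.4,0.9],[1.9,-3.4,1.4],[2.6,-3.4,2.0],[3.3,-3.4,2.6],[4.0,-3.4,3.2],[4.0,-3.4,3.2]], rot=[[0,0,0],[0,0,0],[0,0,0],[0,0,0],[0,0,0],[0,0,0],[0,0,0],[0,0,0],[0,0,0],[0,0,0],[0,0,0],[0,0,0],[0,0,0],[0,0,0],[0,0,0],[0,0,0]], gripper=[0.5,0.5,0.5,0.5,0.55,0.55,0.55,0.55,0.55,0.55,0.55,0.55,0.55,0.55,0.55,0.55])

```text
clock: 25.1
position: [441.1, -63.5, 151.9]
ee_rot: [-0.49, -0.51, 0.51, 0.49]
contact_force: [0.7, -0.9, -0.1]
gripper_width: 46.8
```

```bash
python3 - <<'E'
from h import *
s=arm.read_state(); print(s["position"],s["contact_force"],s["gripper_width"])
c=cam("top");
for t in ("ring_center","sample_box","drop_bottle","crank","tweezers"): print(t,[(round(x["score"],2),w(c,x["centre"]).round(0)) for x in spotter.look_for("top",t)[:2]])
d=cam("scene")
print([(round(x["score"],2),w(d,x["centre"]).round(0)) for x in spotter.look_for("scene","ring_center")[:2]])
a=cv2.resize(c["frame"][212:262,405:455],None,fx=8,fy=8,interpolation=cv2.INTER_CUBIC)
b=cv2.resize(d["frame"][290:335,405:470],None,fx=6,fy=6,interpolation=cv2.INTER_CUBIC)
e=d["frame"][220:400,180:570]
f=np.zeros((590,800,3),np.uint8); f[:400,:400]=a; f[:270,405:795]=b; f[405:585,:390]=e
cv2.imwrite("pics/e10.png",f[:,:,::-1])
E
```

```text
[441.05669351 -63.50296696 151.94362404] [ 0.66119536 -0.85038804 -0.14576388] 46.82309317285721
ring_center [(0.72, array([562., 136.,  66.])), (0.53, array([ 611., -262.,   21.]))]
sample_box [(0.77, array([ 727., -228.,    9.]))]
drop_bottle [(0.48, array([770., -43.,  59.]))]
crank [(0.53, array([566., 166.,  81.]))]
tweezers []
[(0.65, array([539., 113.,  45.])), (0.57, array([ 610., -264.,   17.]))]
```

View pics/e10.png

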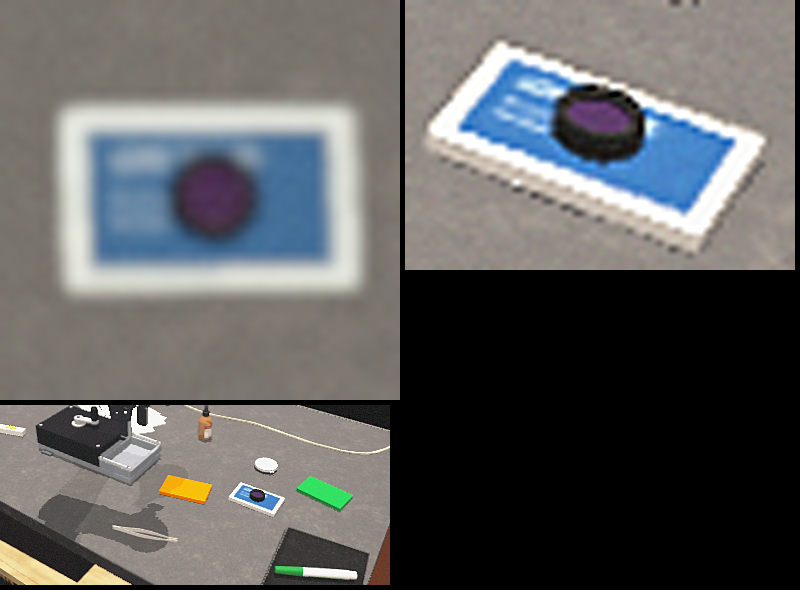

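The ring lies flat in the middle of the blue and white pack (top crop (213,197)), and everything else is in place. Handing in.

```bash
python3 -c "
from bench import job_done; print(job_done())"
```

```text
the job is handed in; nothing more can be done
None
```

The job is done and handed in at about 25 s of the 69 s allowed. The lens ring lies flat in the middle of the blue and white tissue pack.

**Crank:** I wound it anticlockwise by the knob. The drag fell from about 12 N to 0.3 N between 11.6 and 12.4 rad. I turned on to about 12.76 rad, where it read 0.4 N, and stopped there. The end catch is at 13.7 rad or later. The plate itself was never pushed.

**Ring:** I lifted it out of the well and lowered it until it touched the pack (about 5 N). The fingers then opened and the arm withdrew.

**Last checks:** The final picture shows the ring wholly on the pack, the well empty and the gripper clear. The sample box and dropper bottle were found where they were at the start. The tweezers and spirit level look untouched in the picture; the network did not find the tweezers, and the level was not measured.

**What failed or disagreed:**
- The reported tool height read about 30 mm lower than the fingertips in the pictures. The first grasp closed just above the knob, touching nothing. I corrected this from the pictures and by feel.
- Finger openings read about 2 mm under the stated sizes: about 17 mm on the 19 mm knob and 27 mm on the 30 mm ring grip.
- In the last pictures, the network's top hit for the ring in both views was on the box, which was false. Its second hit, at about (611, -263) mm, matches the ring on the pack.

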